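# Ready the ink warmer: stow the scraper, fit the knob and hold it in

### The arm

A 7-joint arm with a two-finger parallel gripper is mounted at the origin on the work surface. World frame = base frame: x ahead of the robot, y to its left, z up, the work surface at z = 0. Lengths are in m, angles in rad, forces in N, time in s.
With the tool pointing down it reaches from about 0.425 to 0.925 m from the base axis. Payload 6.8 kg.
Tool frame: the origin (TCP) lies on the front face of the gripper's body, between the roots of the fingers; the fingertips stand 73 mm ahead of it and the grasp point (between the pads) lies 54 mm ahead of it (env.nose_length is the distance from the TCP to the fingertips, in m); z points along the fingers, y is the line along which they close (so a half turn about z gives the same grasp; the last joint's range is limited). The gripper opens to 85 mm and grips with 20 to 120 N. Pads are 22 mm wide; open, the fingers measure 114 mm over their backs; the gripper's body (76 mm by 85 mm) begins 54 mm behind the grasp point. The pads swing forward as they close: fully open they stand 13 mm farther back than shut.
Start: joints at [1.034, 0.477, 0.022, 1.555, -0.011, 1.109, -0.083], TCP at [0.281, -0.614, 0.304] pointing down, gripper open.
Joint ranges: [-2.96, 2.96], [-0.34, 2.1], [-1.41, 1.46], [0.24, 2.44], [-1.37, 4.51], [0.17, 1.92], [-2.96, 2.96]. Speed limits (rad/s): [2.39, 2.39, 3.14, 3.14, 3.14, 3.14, 3.14].

### API

Orientations are given as a unit quaternion [w, x, y, z].
In Python, from cell import env, kin, camera, calibration, job gives the robot as it stands. The module is installed in compiled form; this text tells all that it offers. Calls block until the motion is done:
- env.reach(position, orientation): joint-space move of the TCP to a pose.
- env.movel(position, velocity=0.15, rot=None, stop_force=None): straight line of the TCP; rot=None keeps the orientation; velocity is the mean speed in m/s. With stop_force (N) it stops when the force on the tool has changed by that much, and returns True; else False.
- env.goto_joints(angles): joint-space move.
- env.grip(opening, f_grip=None): finger opening in m; f_grip is the grip in N (None keeps the last); returns when the fingers have stopped.
- env.dwell(seconds).
- kin.inverse_kinematics(position, orientation): joint angles nearest the present ones, or None.
- env.get_state(): the state.
- camera(name): name is "side" or "top"; returns (picture, depth): 480x640x3 uint8, blue, green, red; 480x640 float32, m along the optical axis (not along the pixel's ray), 0 where there is no reading.
- calibration(name): a dict with "fx", "fy", "cx", "cy" (pixels), "rvec" (rotation vector, rad) and "tvec" (3), from world to camera coordinates, as OpenCV has them. Camera axes: x right, y down, z forward; pixel columns grow to the right and rows downward; lengths in m; the calibration is good to about 2 mm. A picture is of the moment at which its call begins. calibration takes no time and is no camera call.
A pose or a line that the arm cannot do raises env.PlanningError and nothing moves.
- job.job_done(): hands the job in; it is judged then, once.
The state is a dict: "time": time; "qpos": joint angles; "joint_velocities": joint speeds; "joint_torque": joint torques, N m; "tcp_pos": TCP position; "orientation": TCP orientation; "force": force on the tool from outside, world axes, zero at the start; "torque": the same for the moment, N m; "opening": finger opening in m; "gripper_force": force on a finger pad.
Only numpy, scipy, OpenCV 4.12 (cv2) and the standard library are available. Lean on these libraries where they do the work, as an engineer would, in place of code of your own. Each camera call takes 0.05 s, during which the arm holds its last target. There are 200 camera calls.

### The job

Get the ink warmer ready to switch on: first take the scraper off its warming plate, slide the blade flat and fully home into the slot of the wooden holder, and let go of it. Then pick up the warmer's loose black knob, turn it so that its flat side matches the flat of the warmer's D-shaped spindle, fit it fully on, and press it down against the spindle's spring. Finish still gripping the knob and holding it pressed right down; leave everything else on the bench where it is.

Things in the scene. Friction and masses are not known exactly. Their poses are not given: they have to be found in the camera images.
- warmer: Ink warmer, fixed: grey case 240 (x) x 300 (y) x 50 mm high with an aluminium warming plate on top, 236 x 200 mm, centred 46 mm towards +y, its top 55 mm above the table. The strip at the -y end is the control deck, 50 mm above the table; the spindle stands on it at x = -30, y = -105 mm. Origin: centre of the underside, at table height.
- spindle_top (a point): Centre of the top of the warmer's upright steel D-shaped spindle, 80 mm above the table at rest. 16 mm in diameter, one flat 2 mm from the axis, top 3 mm tapered. It stands 22 mm above a round boss 44 mm across, 8 mm high. +x points out of the flat, z up; its yaw differs from run to run. The spindle does not turn.
- spindle (a joint): How far the spindle is pushed down into the warmer: 0 at rest, 0.006 m fully in. A spring returns it: about 3.5 N starts it moving, about 7.7 N holds it fully in.
- knob: The warmer's loose black knob, 90 g, upright on the table, 39 mm tall. Round skirt 50 mm across, 18 mm high, with one flat side at its +x, 18 mm from the axis; on top a grip bar along x (x = -25 to +19 mm), 14 mm wide, 21 mm high, with a thin white line at its +x end. D-shaped bore in the underside, flat on the +x side too. Origin: on the axis at the underside, z up.
- knob_seat (a point): Centre of the roof of the knob's bore, 14 mm above its underside; it meets spindle_top when the knob is fully on (underside then 8 mm above the boss, 2 mm when pressed right in). Bore: 18 mm in diameter, 14 mm deep, its flat 3 mm from the axis: 1 mm of play all round, about 7 degrees either way.
- scraper: Ink scraper lying flat on the warming plate, 110 g: wooden handle 98 long, 26 wide, 18 mm thick (x = -101 to -3 mm), steel blade 50 wide, 3 mm thick, out to x = +64 mm; one common flat underside. Origin: on the underside, midway across, where the blade leaves the handle; +x along the blade to its tip, z up. It balances about 13 mm behind the origin, in the handle.
- scraper_tip (a point): Middle of the blade's front edge, at its underside (x = 64 mm of the scraper).
- holder: Holder, fixed: wooden block 84 x 84 x 45 mm high. Its top is the floor of a level slot 58 mm wide, 8 mm high, open to -x, with a stop at x = +30 mm. Two 5 mm steel lips roof the slot's sides from x = -30 to +30 mm, 32 mm apart, tops 58 mm above the table; in front the floor runs on to x = -42 mm. Origin: centre of the underside, at table height; yaw differs.
- holder_stop (a point): Middle of the slot's stop at floor height, 45 mm above the table, axes as the holder's: the blade's front edge comes here when fully home. The scraper goes in level, blade first, along +x; its handle stays outside in front, unsupported, and may tilt by up to 5 degrees when let go.
- ink_jar: Bystander, leave alone: clear glass jar with dark lid, 60 mm across, 50 mm tall. Origin: centre of the underside.
- medium_jar: Bystander, leave alone: amber jar with white lid, 68 mm across, 95 mm tall. Origin: centre of the underside.
- jar_lid: Bystander, leave alone: loose round dark jar lid, a disc 66 mm across and 13 mm high, without any flat side or bar; not the knob. Origin: centre of the underside.
- brayer: Bystander, leave alone: ink roller lying down: rubber roll 36 mm thick and 100 mm long, wire frame, wooden handle, about 175 mm long in all; origin on the table under the roll's middle, handle towards its -x
- brush_pot: Bystander, leave alone: steel pot of brushes, 72 mm across, pot 95 mm tall, brushes up to about 220 mm. Origin: centre of the underside.
- mug: Bystander, leave alone: blue mug, 80 mm across, 90 mm tall, handle on its +y side. Origin: centre of the underside.
- ink_tin: Bystander, leave alone: low metal tin, 64 mm across, 40 mm tall. Origin: centre of the underside.
Things that resemble listed ones, but are neither listed nor needed, are in the scene too. Leave any green look-alike of the knob alone. What is shaped like the scraper but yellow is not meant.

How it is judged:
On the way, in this order (a step that is already met when the one before it is completed fails the run):
1. the scraper's blade is fully home in the holder's slot and the scraper is let go (x of scraper_tip in the frame of holder_stop above -0.006 m and y of scraper_tip in the frame of holder_stop between -0.006 and 0.006 m and z of scraper_tip in the frame of holder_stop between -0.003 and 0.008 m and angle between the x axis of scraper and the x axis of holder, either way round below 0.2 rad and contact force between the fingers and scraper below 0.1 N), for 0.2 s.
2. the knob is fully on the spindle, flats matched (distance between knob_seat and spindle_top below 0.003 m and angle between the x axis of knob and the x axis of spindle_top, either way round below 0.2 rad and angle between knob's own z axis and vertical below 0.1 rad), for 0.1 s.
At the end, for the whole second after the job is handed in: Scraper released in the slot, tip within 6 mm of the stop (6 mm sideways, 0.2 rad); knob upright on the spindle, bore roof within 3 mm of its top, flats matched within 0.2 rad; fingers grip it and hold the spindle in by over 4 of 6 mm through the last second (all of step 1 and all of step 2 and linear speed of scraper below 0.02 m/s and value of joint spindle above 0.004 m and contact force between the fingers and knob above 2 N); the arm keeps its last pose, push and grip.
It fails at once if a jar, lid, roller, pot, mug or tin standing by is moved more than 30 mm (distance of any of ink_jar, medium_jar, jar_lid, brayer, brush_pot, mug, ink_tin from where it was at the start of the episode above 0.03 m).
It also fails if it takes over 67 s, if anything falls off the work surface, if the arm or the gripper's body presses on something with over 40 N, if the wrist force passes 120 N, or if a joint passes its speed limit or range.

## Working session

There is one attempt and no reset: what is moved stays moved. The work goes in short steps, each a Python script; the robot and the scene stay as the last script left them, time stands still between calls to the robot, and variables do not carry over. Pictures are saved under pics/ and viewed, at most 10 in all, crops included, and the job is handed in when it is done.

```bash
mkdir -p pics
cat > h.py <<'E'
import numpy as np, cv2
from cell import env, kin, camera, calibration, job
def cal(n):
    c=calibration(n); R=cv2.Rodrigues(np.array(c["rvec"],float))[0]; t=np.array(c["tvec"],float).ravel()
    return c,R,t
def ray(n,px,z):
    "pixel(s) Nx2 -> world points on plane z"
    c,R,t=cal(n); px=np.atleast_2d(np.array(px,float))
    d=np.c_[(px[:,0]-c["cx"])/c["fx"],(px[:,1]-c["cy"])/c["fy"],np.ones(len(px))]@R
    o=-R.T@t
    return o+d*((z-o[2])/d[:,2])[:,None]
def cloud(n,depth):
    c,R,t=cal(n); v,u=np.mgrid[:480,:640]
    p=np.stack([(u-c["cx"])/c["fx"]*depth,(v-c["cy"])/c["fy"]*depth,depth],-1)
    return (p-t)@R
def proj(n,P):
    c,R,t=cal(n); q=np.atleast_2d(P)@R.T+t
    return np.c_[q[:,0]/q[:,2]*c["fx"]+c["cx"],q[:,1]/q[:,2]*c["fy"]+c["cy"]]
E
python3 - <<'E'
from h import *
for n in("top","side"):
    p,d=camera(n); cv2.imwrite(f"pics/{n}0.png",p); np.save(f"{n}0.npy",d)
    c,R,t=cal(n); print(n,c["fx"],c["cx"],-R.T@t,R[2])
print(env.get_state()["time"],env.nose_length,env.get_state()["orientation"])
E
```

```text
top 444.62512120266143 321.2783134084646 [ 0.35422279 -0.02557749  1.41209   ] [ 1.45691149e-01 -6.16533481e-04 -9.89329929e-01]
side 541.994386322261 318.8084488303767 [0.0108942  0.68682606 0.9726575 ] [ 0.42796446 -0.55488435 -0.71340717]
0.1 0.0726 [-7.83936334e-04  9.77099962e-01  2.12779229e-01 -2.22967474e-04]
```

View pics/top0.png

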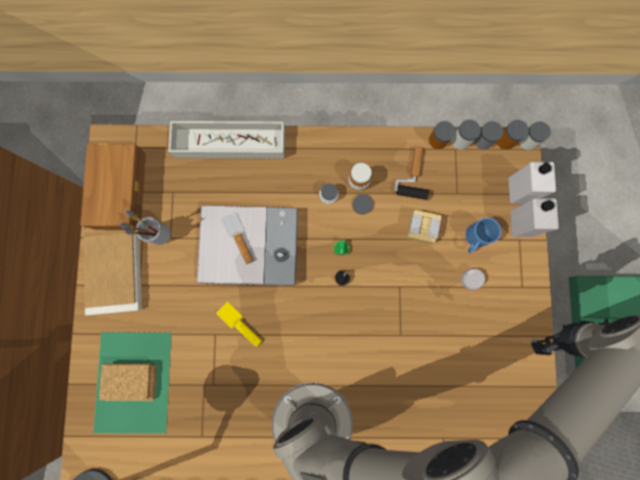

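View pics/side0.png

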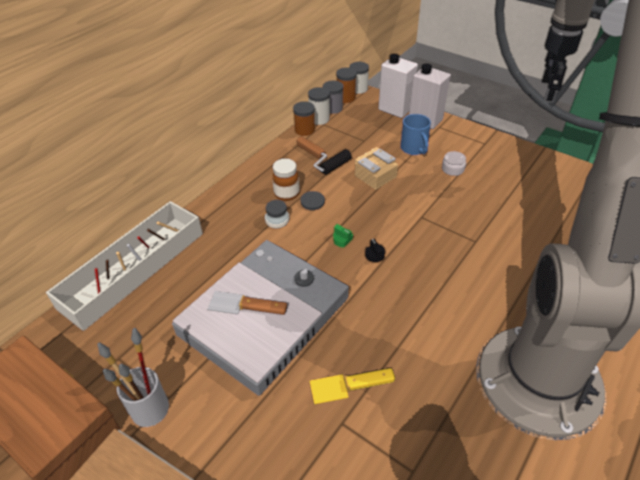

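Candidates in the top view. For the knob: black knob (342,278), green look-alike (342,247), and the dark lid (363,204), which is a disc. I choose the black one. For the scraper: wood-and-steel one on the plate (238,240), or the yellow one (240,325), which is not meant. The holder is at (425,226) and the spindle at (282,254). Next is a close crop of my choices.

Run:
```python
import cv2,numpy as np
t=cv2.imread("pics/top0.png");s=cv2.imread("pics/side0.png")
def c(i,u,v,w=24): return cv2.resize(i[v-w:v+w,u-w:u+w],(260,260),interpolation=cv2.INTER_CUBIC)
m=np.vstack([np.hstack([c(t,342,276,16),c(t,282,254,16),c(t,425,226)]),np.hstack([c(s,375,250,20),c(s,304,278,20),c(s,377,166)])])
cv2.imwrite("pics/crop.png",m)
```

```text
(no output)
```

View pics/crop.png

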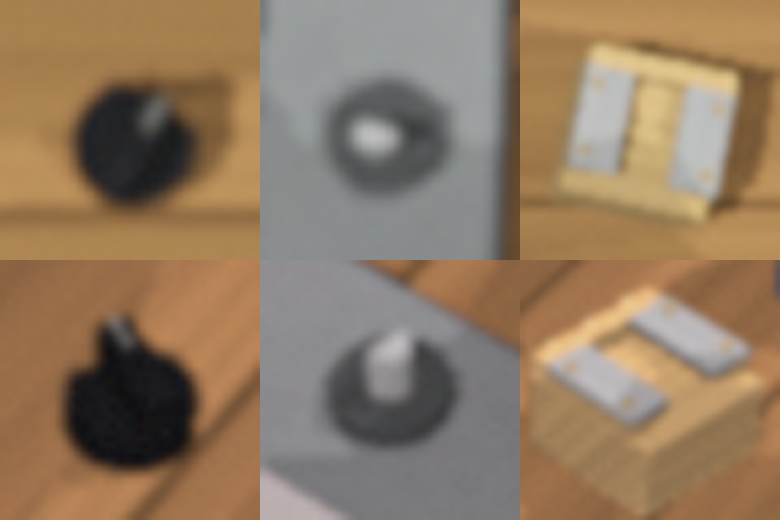

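```bash
cat > meas.py <<'E'
from h import *
I={}
for n in("top","side"):
    fr=[camera(n) for _ in range(6)]
    I[n]=np.mean([f[0].astype(float) for f in fr],0); D=np.median([f[1] for f in fr],0)
    np.savez(f"{n}.npz",p=I[n],d=D); print(n,"noise",np.std([f[0] for f in fr],0).mean())
E
python3 meas.py
python3 - <<'E'
from h import *
L={n:np.load(n+".npz") for n in("top","side")}
Z={n:cloud(n,L[n]["d"]) for n in L}
def region(n,xy,r): return np.hypot(Z[n][...,0]-xy[0],Z[n][...,1]-xy[1])<r
P=Z["top"]
for nm,(u,v) in dict(knob=(342,278),spin=(281,253),holder=(425,226),handle=(243,248),blade=(233,225),deck=(281,230),plate=(215,260),green=(342,247)).items(): print(nm,P[v,u].round(4))
np.set_printoptions(linewidth=220,suppress=True)
print((P[206:246,405:445:2,2]*1000).round().astype(int)[::2])
print((P[266:288,332:354,2]*1000).round().astype(int))
print((P[244:264,270:294,2]*1000).round().astype(int))
S=Z["side"]
print((S[264:292,290:320,2]*1000).round().astype(int))
E
```

```text
top noise 0.5524578181462948
side noise 0.7487673898514627
knob [ 0.4384 -0.0908  0.0413]
spin [0.513  0.0969 0.0576]
holder [ 0.6012 -0.3499  0.0464]
handle [0.5258 0.2109 0.0738]
blade [0.5991 0.2465 0.0595]
deck [0.5855 0.0987 0.0514]
plate [0.4908 0.2992 0.054 ]
green [ 0.5351 -0.0912  0.0372]
[[ 0  1 -3  2  3  0  0  2  0  1 -1 -2  0  2 -2 -1  2  1 -1  2]
 [-1  0 -1  0  1 -1  4  2  3  2  2  0  2  0  0  3 -1 -1 -1  2]
 [ 3  2  2 -1 -2  0  0  2  1  0  0  0  4  2  0 -1  0  2  1  3]
 [ 2 -1  1 -1 38 59 58 54 60 60  3  1  1 -1  0  2  0  0  2  3]
 [-1  1  0 10 51 58 59 58 58 59 59 57 58 58  2  3 -1  1 -1  0]
 [-1 -2  2 16 55 57 58 58 58 55 58 56 59 58 61 59 59 57  2 -1]
 [ 0  0 -3 24 59 60 59 59 59 45 47 46 46 52 60 58 60 58 -2 -1]
 [ 0  0 -1 33 58 57 57 58 46 47 45 43 45 45 57 59 57 58  0  1]
 [-1 -2  1 39 58 59 59 59 47 46 44 46 45 55 57 58 60 60  0  0]
 [ 1  2  8 46 58 59 58 58 45 43 44 46 44 58 59 60 57 57  2  0]
 [-3  0 17 57 58 59 59 59 45 45 46 46 45 59 58 59 59 58 -3  1]
 [ 1 -1 24 60 58 57 57 60 44 48 48 48 46 57 58 61 57 -1  1  0]
 [ 0  3 32 57 58 59 58 44 46 46 44 44 46 61 5
[... 5384 characters left out ...]
59 57 57 55 55 54 50 50 50 49 50 52 48 50 50 51]
 [51 49 49 49 49 50 51 52 52 53 55 54 55 54 54 56 55 53 51 49 50 52 49 49 50 49 49 49 51 51]
 [50 50 49 51 49 49 50 50 50 50 50 51 52 51 51 50 50 49 51 51 48 50 50 50 49 49 51 49 49 50]
 [50 51 48 50 51 49 49 51 50 49 50 48 52 49 50 49 51 50 50 50 52 50 51 51 50 49 50 51 51 50]
 [50 51 50 50 50 51 51 49 49 50 51 50 49 49 50 50 50 50 51 50 49 50 49 50 49 51 50 52 50 51]
 [51 51 48 49 51 50 50 48 49 50 49 51 48 48 50 50 52 50 48 49 51 50 50 50 49 49 49 51 50 50]
 [50 50 50 50 50 50 51 49 50 49 50 49 51 50 48 50 48 49 49 50 50 52 51 50 51 49 49 51 49 50]
 [49 50 49 49 49 50 50 51 50 50 50 51 51 50 50 49 51 52 50 51 49 50 50 49 50 48 50 49 49 49]]
```

```bash
cat > m2.py <<'E'
from h import *
L={n:np.load(n+".npz") for n in("top","side")}
Z={n:cloud(n,L[n]["d"]) for n in L}
vv,uu=np.mgrid[:480,:640]
def mask(n,xy,r,z0,z1): 
    P=Z[n]; return (np.hypot(P[...,0]-xy[0],P[...,1]-xy[1])<r)&(P[...,2]>z0)&(P[...,2]<z1)&(L[n]["d"]>0)
def pts(n,m,z): return ray(n,np.c_[uu[m],vv[m]],z)[:,:2]
def rect(p):
    q=(p*1e4).astype(np.float32); (c,s,a)=cv2.minAreaRect(q); return np.array(c)/1e4,np.array(s)/10,a
def pca(p):
    c=p.mean(0); w,V=np.linalg.eigh(np.cov((p-c).T)); return c,np.degrees(np.arctan2(V[1,1],V[0,1])),np.sqrt(w)*1000
if __name__=="__main__":
  np.set_printoptions(precision=4,suppress=True)
  for n in L:
    print("==",n)
    # warmer top rect & deck
    print("plate",rect(pts(n,mask(n,(.53,.2),.25,.0535,.064),.055)) if 0 else "")
    m=mask(n,(.525,.21),.08,.066,.08); print("handle",rect(pts(n,m,.073)),pca(pts(n,m,.073)))
    m=mask(n,(.60,-.35),.075,.053,.064); print("holder lips+stop",rect(pts(n,m,.058)),m.sum())
    m=mask(n,(.60,-.35),.075,.04,.064); print("holder all",rect(pts(n,m,.058)))
    m=mask(n,(.438,-.09),.05,.03,.05); print("bar",rect(pts(n,m,.039)),pca(pts(n,m,.039)))
    m=mask(n,(.438,-.09),.05,.014,.024); p=pts(n,m,.018); 
    print("skirt circle",cv2.minEnclosingCircle((p*1e4).astype(np.float32)))
    m=mask(n,(.513,.097),.035,.0545,.062); p=pts(n,m,.058); print("boss",cv2.minEnclosingCircle((p*1e4).astype(np.float32)))
    m=mask(n,(.513,.097),.035,.0775,.09); p=pts(n,m,.08); print("spin",p.mean(0),pca(p),m.sum())
E
python3 m2.py
```

```text
== top
plate 
handle (array([0.5251, 0.2115]), array([98.3923, 25.8971]), 25.816028594970703) (array([0.5249, 0.2116]), np.float64(-154.21576716933757), array([ 7.5188, 28.6023]))
holder lips+stop (array([ 0.6048, -0.3484]), array([84.5062, 72.4898]), 77.50786590576172) 440
holder all (array([ 0.5978, -0.3456]), array([86.7162, 87.4313]), 77.00762939453125)
bar (array([ 0.4387, -0.0913]), array([13.6891, 43.8365]), 57.897422790527344) (array([ 0.4386, -0.0913]), np.float64(148.12664016510422), array([ 4.1423, 13.1743]))
skirt circle ((4413.455078125, -933.3058471679688), 246.98306274414062)
boss ((5071.28466796875, 980.1659545898438), 216.3848419189453)
spin [0.5045 0.0973] (array([0.5045, 0.0973]), np.float64(99.39858854073978), array([2.3543, 3.8433])) 12
== side
plate 
handle (array([0.525 , 0.2175]), array([98.9947, 31.236 ]), 26.77782440185547) (array([0.5247, 0.2184]), np.float64(-154.68492452091095), array([ 8.176 , 28.7146]))
holder lips+stop (array([ 0.6051, -0.3418]), array([88.6996, 76.4611]), 78.54557800292969) 410
holder all (array([ 0.5958, -0.334 ]), array([99.3291, 98.1563]), 77.45775604248047)
bar (array([ 0.4387, -0.084 ]), array([17.3576, 49.8368]), 58.48838424682617) (array([ 0.4387, -0.0841]), np.float64(146.0456051856221), array([ 4.9207, 14.0783]))
skirt circle ((4416.0771484375, -877.9237060546875), 262.1238708496094)
boss ((5072.84033203125, 1026.02978515625), 228.50006103515625)
spin [0.506  0.1027] (array([0.506 , 0.1027]), np.float64(81.35998952154954), array([2.79  , 3.7562])) 20
```

Run:
```python
from h import *
np.set_printoptions(linewidth=220,suppress=True)
o=[]
for n in("top","side"):
    g=np.load(n+".npz")["p"]; c=proj(n,[[.5072,.098 if n=="top" else .1,.069]])[0].round().astype(int); print(n,c)
    k=g[c[1]-13:c[1]+13,c[0]-13:c[0]+13]; print(k.mean(-1)[2:-2,3:-3].round().astype(int))
    o.append(cv2.resize(np.clip(k*1.1,0,255).astype(np.uint8),(400,400),interpolation=cv2.INTER_LANCZOS4))
cv2.imwrite("pics/sp.png",np.hstack(o))
```

```text
top [280 254]
[[154 154 153 153 153 154 155 156 156 156 156 156 156 156 155 156 156 156 156 157]
 [154 154 153 153 154 154 155 156 156 156 156 156 155 155 155 156 157 157 157 157]
 [154 153 153 153 154 154 156 157 156 156 156 156 156 156 156 157 158 157 157 158]
 [153 153 153 154 154 154 155 155 154 153 151 149 150 151 154 157 158 158 158 158]
 [154 153 154 154 154 152 150 147 144 139 133 130 131 135 142 151 156 158 158 158]
 [154 155 155 154 154 149 140 132 123 115 108 104 104 109 120 134 145 154 158 158]
 [155 155 154 151 148 140 126 112 103  98  95  93  93  94 101 111 125 141 152 156]
 [156 155 152 144 136 122 105  95  92  92  93  93  93  92  94  98 106 122 137 147]
 [154 155 150 139 124 104  88  89  94  94  92  90  88  87  90  92  94 103 117 135]
 [153 154 150 136 115  93  87 103 120 122 113 101  86  77  78  81  85  93 108 130]
 [151 154 149 134 109  91  96 128 158 165 157 140 114  82  67  68  73  86 103 128]
 [148 152 148 132 107  91 102 141 176 187 183 170 144 100  68  65  71  80  98 124]
 [143 147 144 130 107  93 100 134 166 179 178 169 145 103  76  76  80  82  94 118]
 [139 1
[... 1882 characters left out ...]
35 121  96  74  68  67  67  71  85]
 [102  83  76  74  72  80 107 135 144 142 139 135 121  94  73  67  68  67  67  78]
 [ 99  80  74  72  68  74 101 132 144 142 139 134 119  92  73  67  68  68  67  75]
 [ 97  77  69  68  66  70  91 119 133 134 131 125 108  85  71  68  69  68  65  70]
 [ 95  74  67  67  67  69  77  94 106 109 109 102  87  74  69  68  68  68  65  72]
 [ 96  76  69  69  70  70  72  77  81  83  82  78  71  68  68  68  68  65  65  83]
 [102  81  72  72  75  74  74  75  74  72  70  68  68  68  68  68  65  61  69  95]
 [110  89  72  70  74  77  77  76  72  69  68  68  68  67  67  64  61  63  80 105]
 [118 101  79  67  69  72  74  73  70  69  68  68  67  65  63  60  66  80 100 115]]
```

View pics/sp.png

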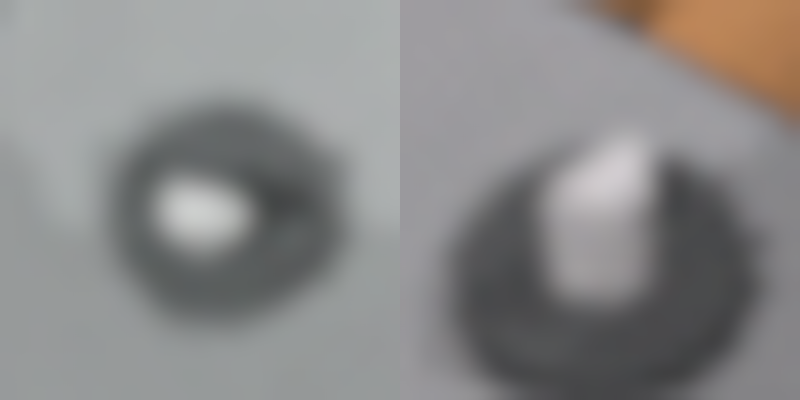

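The crop shows the D-top in both views. The flat's edge runs along the upper side, from (165,180) to (245,195) in the left panel and (545,195) to (640,140) in the right one. Now I'll fit lines to those edges at sub-pixel level.

Run:
```python
from h import *
from m2 import mask,pts,rect,L,Z,pca
for n,box,thr in(("top",(274,246,288,262),128),("side",(297,262,311,275),150)):
    u0,v0,u1,v1=box; g=L[n]["p"].mean(-1)[v0:v1,u0:u1]; 
    # subpixel upper edge by column: max-gradient crossing of mid level
    E=[]
    for j,u in enumerate(range(u0,u1)):
        col=g[:,j]; k=int(col.argmax()); 
        if col[k]<thr: continue
        base=col[:k+1].min() if n=="top" else 140
        i0=k
        lo=col[max(0,k-4):k+1].min(); mid=(lo+col[k])/2
        for i in range(k,0,-1):
            if col[i-1]<mid<=col[i]: E.append((u,v0+i-1+(mid-col[i-1])/(col[i]-col[i-1]),col[k]));break
    E=np.array(E); P=ray(n,E[:,:2],.08)[:,:2]; print(n); print(np.c_[E,P].round(4))
    for sl in(slice(0,None),slice(0,-1),slice(1,-1)):
        q=P[sl]; c,a,w=pca(q); print("edge dir",a,"normal",(a+90)%180-(180 if (a+90)%180>90 else 0),w)
    # tight depth top
    for lo in(.0765,.078):
        c0=(.507,.098) if n=="top" else (.507,.102)
        m=mask(n,c0,.02,lo,.09); q=pts(n,m,.08); print(lo,m.sum(),q.mean(0),pca(q)[1:])
    m=mask(n,(.6,-.348),.075,.056,.0605); print("holder",rect(pts(n,m,.058)))
    m=mask(n,(.438,-.09),.05,.037,.0415); print("bar",rect(pts(n,m,.039)))
    m=mask(n,(.525,.212),.08,.071,.0755); print("handle",rect(pts(n,m,.073)))
    m=mask(n,(.6,.25),.06,.056,.0612)
    # boss ring via ellipse of dark/gray boundary in depth
    m=mask(n,(.507,.1),.035,.0560,.060); q=pts(n,m,.058); h=cv2.convexHull((q*1e4).astype(np.float32)); print("boss ell",cv2.fitEllipse(h));
```

```text
top
[[2.740000e+02 2.465000e+02 1.541667e+02 5.300000e-01 1.163000e-01]
 [2.780000e+02 2.523616e+02 1.757222e+02 5.123000e-01 1.039000e-01]
 [2.790000e+02 2.524122e+02 1.866111e+02 5.121000e-01 1.009000e-01]
 [2.800000e+02 2.525555e+02 1.831667e+02 5.117000e-01 9.790000e-02]
 [2.810000e+02 2.527461e+02 1.704444e+02 5.111000e-01 9.490000e-02]]
edge dir 45.51108382417253 normal -44.488916175827455 [ 2.12698993 11.44472499]
edge dir -138.1385751886599 normal -48.1385751886599 [ 1.70445744 11.99364389]
edge dir 84.70175178992206 normal -5.298248210077929 [0.08069496 3.03350895]
0.0765 13 [0.50474616 0.09776187] (np.float64(89.85329370949572), array([2.42631065, 4.07983853]))
0.078 12 [0.50453485 0.09725573] (np.float64(99.39858854073978), array([2.35433043, 3.84333077]))
holder (array([ 0.60479463, -0.34835366]), array([84.50618896, 72.48979492]), 77.50786590576172)
bar (array([ 0.43905977, -0.09159082]), array([13.68906403, 42.88552856]), 57.897422790527344)
handle (array([0.52556294, 0.2124917 ]), array([96.75757446, 24.27246399]), 26.003461837768555)
boss ell ((5071.5771484375, 980.56
[... 610 characters left out ...]
573834 [0.16778087 4.1600795 ]
edge dir 74.18726188719793 normal -15.812738112802066 [0.07179832 3.48765209]
0.0765 26 [0.50580454 0.10402516] (np.float64(79.37786705254955), array([3.03698409, 4.44383977]))
0.078 18 [0.5058661  0.10240288] (np.float64(72.95787947884064), array([2.81243374, 3.6640281 ]))
holder (array([ 0.60655107, -0.34352441]), array([85.41292725, 73.09122925]), 77.4205322265625)
bar (array([ 0.43987407, -0.08674186]), array([14.19227142, 45.0024353 ]), 57.829200744628906)
handle (array([0.52625674, 0.21762183]), array([96.89575195, 27.18114624]), 24.63080406188965)
boss ell ((5083.8818359375, 1020.2609252929688), (421.5623779296875, 437.0069580078125), 155.97267150878906)
```

```bash
cat >> h.py <<'E'
def quat(deg):
    h=np.radians(deg)/2; return [0,np.cos(h),np.sin(h),0]
def rep(s=""):
    st=env.get_state(); print(s,"t",round(st["time"],2),"tcp",np.round(st["tcp_pos"],4),"F",np.round(st["force"],1),"op",round(float(st["opening"]),4),"gf",np.round(st["gripper_force"],1)); return st
E
python3 - <<'E'
from h import *
q=quat(25.8); p=[.544,.2227]
env.reach([*p,.20],q); rep("above")
print(env.movel([*p,.130],0.1,stop_force=12)); rep("down")
env.grip(0.0,60); rep("grip")
env.movel([*p,.170],0.1); rep("up")
from meas import *
cv2.imwrite("pics/top1.png",I["top"].astype(np.uint8)[150:330,160:400]);
rep()
E
```

```text
above t 3.79 tcp [0.5445 0.2218 0.2   ] F [ 0.3 -0.  -1.1] op 0.0856 gf 0.0
False
down t 4.64 tcp [0.5443 0.223  0.1304] F [-0.4  0.1 -0.3] op 0.0854 gf 0.0
grip t 5.22 tcp [0.5443 0.2229 0.1305] F [-1.  -1.1  4.7] op 0.0244 gf 60.0
up t 5.78 tcp [0.544  0.2225 0.1701] F [-0.  -1.2 -1. ] op 0.0244 gf 59.4
top noise 0.5417458356796724
side noise 0.7585982461284327
 t 6.38 tcp [0.544  0.2227 0.1699] F [-0.1 -0.  -1.4] op 0.0244 gf 59.4
```

Run:
```python
from h import *
from m2 import mask,pts,rect,L
a=np.radians(25.8); X=np.array([np.cos(a),np.sin(a)]); Y=np.array([-X[1],X[0]]); T=np.array([.544,.2226])
for n in L:
    for nm,s,z,lo,hi,r in(("blade",32+33,.0975,.09,.1025,.045),("hend",-55,.1125,.107,.118,.03)):
        m=mask(n,T+X*s/1000,r,lo,hi); 
        if m.sum()<4: print(n,nm,m.sum());continue
        p=pts(n,m,z); c,sz,an=rect(p); l=(p-T)
        print(n,nm,m.sum(),c,sz,an,"along",(l@X*1000).min().round(1),(l@X*1000).max().round(1),"perp",(l@Y*1000).min().round(1),(l@Y*1000).max().round(1))
s=cv2.imread("pics/top1.png"); S=L["side"]["p"].astype(np.uint8)[180:360,150:390]
cv2.imwrite("pics/v1.png",cv2.resize(np.hstack([s,S]),(800,300),interpolation=cv2.INTER_CUBIC))
```

```text
top blade 1
top hend 0
side blade 557 [0.59804863 0.25136755] [71.6769165  51.58630371] 25.795730590820312 along 25.3 97.0 perp -23.4 28.2
side hend 221 [0.50004536 0.20591433] [42.96542969 26.93181763] 24.040058135986328 along -68.5 -25.4 perp -9.1 18.0
```

View pics/v1.png

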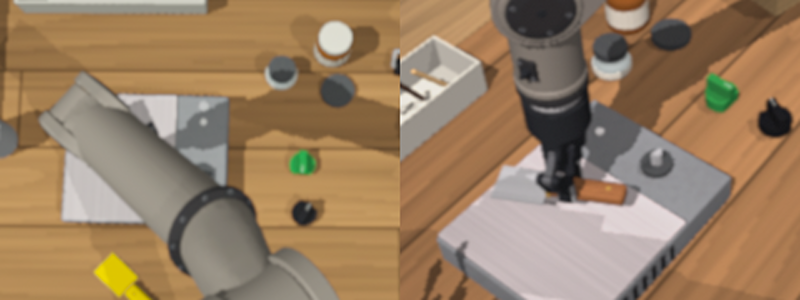

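```bash
cat > ins.py <<'E'
from h import *
from m2 import mask,L,Z
a=np.radians(25.8); X=np.array([np.cos(a),np.sin(a)]); T=np.array([.544,.2226])
m=mask("side",T+X*.065,.045,.088,.105); P=Z["side"][m]; al=(P[:,:2]-T)@X; print("blade z slope",np.polyfit(al-.065,P[:,2],1))
a=-12.5; Xh=np.array([np.cos(np.radians(a)),np.sin(np.radians(a))]); q=quat(a)
home=np.array([.6291,-.3511])-.096*Xh; st=home-.085*Xh
env.movel([.544,.2226,.22],.2)
env.reach([*st,.20],q); env.movel([*st,.1225],.1); rep("start")
env.movel([*(home-.025*Xh),.1225],.1,stop_force=8) and print("early contact"); s=rep("mid")
E
python3 ins.py
```

```text
blade z slope [-0.00461491  0.09722283]
start t 9.66 tcp [ 0.4528 -0.312   0.123 ] F [ 0.6 -1.1 -1.9] op 0.0248 gf 59.3
mid t 10.41 tcp [ 0.5103 -0.3248  0.1223] F [ 0.4 -0.4 -1.3] op 0.0245 gf 59.3
```

Run:
```python
from h import *
a=-12.5; Xh=np.array([np.cos(np.radians(a)),np.sin(np.radians(a))])
home=np.array([.6291,-.3511])-.096*Xh
print(env.movel([*(home+.006*Xh),.1225],.04,stop_force=8)); s=rep("end"); print("past home mm",(np.array(s["tcp_pos"])[:2]-home)@Xh*1000)
fr=camera("side"); cv2.imwrite("pics/s2.png",cv2.resize(fr[0][110:230,300:460],(640,480),interpolation=cv2.INTER_CUBIC)); np.save("s2.npy",fr[1])
P=cloud("side",fr[1]);
```

```text
True
end t 11.06 tcp [ 0.5361 -0.3303  0.1214] F [-0.1  0.1 -2. ] op 0.0246 gf 59.3
past home mm 0.6635492606659964
```

View pics/s2.png

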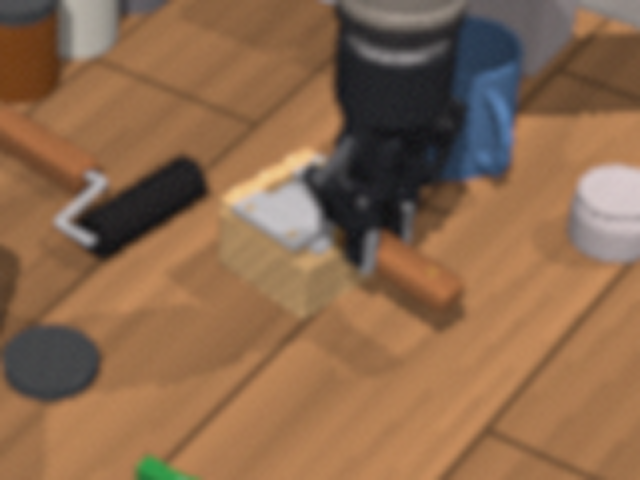

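```bash
python3 - <<'E'
from h import *
env.grip(.05,30); rep("open"); p=np.array(env.get_state()["tcp_pos"])
env.movel([p[0],p[1],.20],.15)
k=[.4419,-.0907]; env.reach([*k,.16],quat(-32)); rep("over knob")
import meas
E
python3 - <<'E'
from h import *
from m2 import mask,pts,rect,L,Z
T=np.array([.6291,-.3511]); a=np.radians(-12.5); X=np.array([np.cos(a),np.sin(a)]);Y=np.array([-X[1],X[0]])
for n in L:
    m=mask(n,T-.115*X,.06,.03,.07); 
    p=Z[n][m]; l=p[:,:2]-T; k=(l@X<-.08)&(abs(l@Y)<.03); 
    print(n,k.sum(),"handle along",(l@X)[k].min(),(l@X)[k].max(),"perp",np.percentile((l@Y)[k],[5,95]),"z slope",np.polyfit((l@X)[k],p[k,2],1))
im=L["top"]["p"].astype(np.uint8)[200:290,320:460]; s=L["side"]["p"].astype(np.uint8)[120:270,330:460]
cv2.imwrite("pics/v3.png",np.hstack([cv2.resize(im,(460,296)),cv2.resize(s,(257,296))]))
E
```

```text
open t 11.47 tcp [ 0.5353 -0.3303  0.1214] F [ 0.7 -0.1 -0.5] op 0.05 gf 0.0
over knob t 13.17 tcp [ 0.4426 -0.0915  0.1599] F [ 0.7  0.7 -0.2] op 0.0498 gf 0.0
top noise 0.5417889591973992
side noise 0.7532783525043713
top 255 handle along -0.16633021764562542 -0.08053185755159596 perp [-0.01208029  0.01151433] z slope [0.07664482 0.06773486]
side 185 handle along -0.16579635701625273 -0.10665849491100922 perp [-0.00710634  0.01556051] z slope [0.14634784 0.07525533]
```

View pics/v3.png

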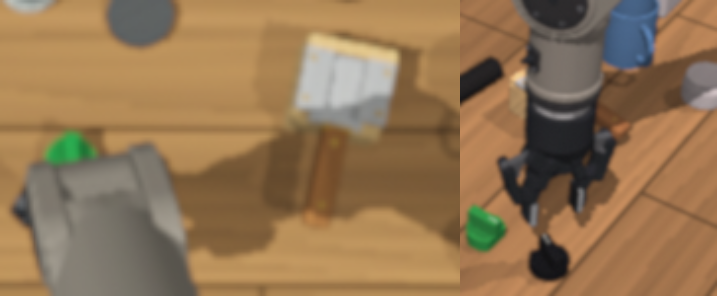

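Top view: the handle end is 166 mm from the stop (165 expected), it is centred, and the tilt is about 4°, so the scraper is home and released. Next is the knob.

Run:
```python
from h import *
k=[.4419,-.0907]
print(env.movel([*k,.095],.1,stop_force=10)); rep("down")
env.grip(0,60); s=rep("grip")
env.movel([*k,.17],.15); 
p=[.5077,.1000]
env.reach([*p,.195],quat(-11)); rep("over spindle")
fr=camera("side"); cv2.imwrite("pics/s4.png",cv2.resize(fr[0][200:320,240:370],(650,600),interpolation=cv2.INTER_CUBIC))
```

```text
False
down t 14.57 tcp [ 0.4422 -0.0906  0.0953] F [ 0.4  0.4 -0.5] op 0.0503 gf 0.0
grip t 14.98 tcp [ 0.4423 -0.0908  0.0956] F [-1.3  0.5  5.7] op 0.0125 gf 59.0
over spindle t 16.46 tcp [0.5071 0.0993 0.1939] F [-0.4 -0.2 -1.5] op 0.0125 gf 58.5
```

View pics/s4.png

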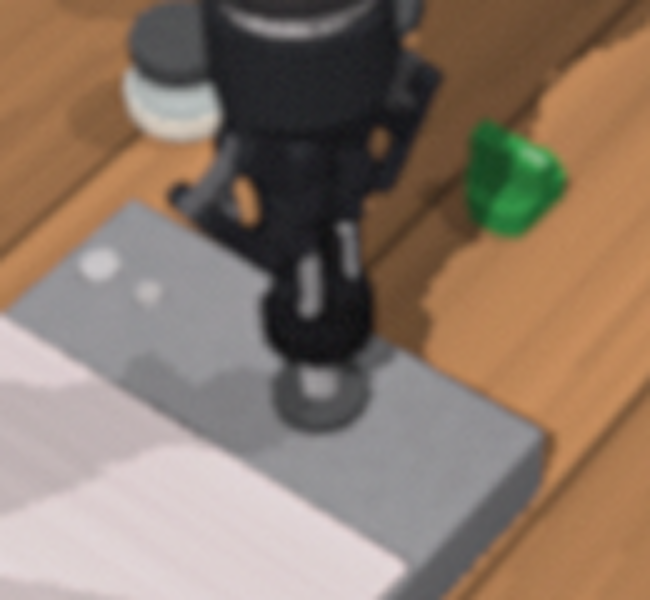

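The knob is gripped straight and hovers over the boss (boss centre about (322,393) in the crop, skirt about (318,315)). Trying a gentle fit.

Run:
```python
from h import *
p=[.5077,.1000]; g=.0954
for n,(z) in (("side",.107),("side",.058)): print(proj(n,[[.5077,.1,z],[.5071,.0993,z]]))
env.movel([*p,g+.086],.1); env.dwell(.2); rep("hover")
print(env.movel([*p,g+.066],.03,stop_force=3.0)); s=rep("fit"); print("underside",s["tcp_pos"][2]-g)
fr=camera("side"); cv2.imwrite("pics/s5.png",fr[0])
```

```text
[[303.17247883 261.61560206]
 [303.59554584 261.53772376]]
[[304.07026137 276.41776621]
 [304.48081059 276.34053771]]
hover t 16.99 tcp [0.5079 0.0998 0.1817] F [-0.2  0.6 -1.4] op 0.0123 gf 58.5
False
fit t 17.81 tcp [0.5076 0.1    0.1615] F [-0.4 -0.5 -0.1] op 0.0121 gf 58.8
underside 0.06605025312537889
```

Run:
```python
from h import *
p=[.5077,.1000]; g=.0954
env.dwell(.3); f0=np.array(env.get_state()["force"]); print(f0)
for u in (.0645,.063,.0615,.0605,.0595):
    env.movel([*p,g+u],.02); env.dwell(.2); s=rep(str(u)); print(" underside",round(s["tcp_pos"][2]-g,4))
    if s["force"][2]-f0[2]>9: break
for n in("side","top"): cv2.imwrite(f"pics/{n}6.png",camera(n)[0])
s=cv2.imread("pics/side6.png")[200:320,230:390]; cv2.imwrite("pics/v6.png",cv2.resize(s,(800,600),interpolation=cv2.INTER_CUBIC))
```

```text
[-0.64847913 -0.34435565  0.25932248]
0.0645 t 18.61 tcp [0.5079 0.1001 0.16  ] F [0.5 0.  1.5] op 0.0125 gf 58.8
 underside 0.0646
0.063 t 19.06 tcp [0.5078 0.1001 0.1585] F [-0.1 -0.1  2.8] op 0.0124 gf 58.9
 underside 0.0631
0.0615 t 19.51 tcp [0.5079 0.1001 0.157 ] F [-0.1  0.3  3.4] op 0.0124 gf 59.0
 underside 0.0616
0.0605 t 19.96 tcp [0.5078 0.1001 0.156 ] F [0.7 0.3 5.7] op 0.0124 gf 59.1
 underside 0.0606
0.0595 t 20.41 tcp [0.5079 0.1001 0.1556] F [-2.  -1.4 12. ] op 0.0124 gf 60.2
 underside 0.0602
```

View pics/v6.png

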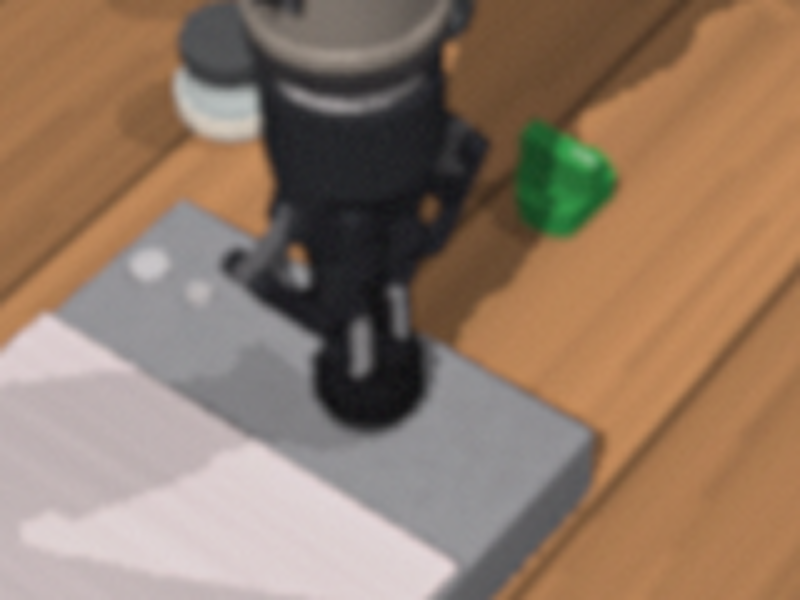

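The knob covers the boss (skirt about (370,380)). The push rose through the spring range to a hard stop at 12 N, with the underside at 60.2 mm, so the spindle is fully in. Handing in.

```bash
python3 -c "
from h import *
rep(); print(job.job_done())"
```

```text
t 20.51 tcp [0.5079 0.1001 0.1556] F [-0.9 -0.7 11.7] op 0.0127 gf 60.2
the job is handed in; nothing more can be done
None
```

I handed the job in at about 20.5 s: the scraper is home in the holder and released, and the knob is on the spindle, still gripped and held pressed fully down with about 12 N; the hand-in call returned no verdict.

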